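Dock a cordless speaker and slide its lock switch on

ROBOT

A 6-joint arm with a two-finger parallel gripper is mounted at the origin on a cart in front of the work surface, level with it; the furniture and walls round the work are solid. World frame = base frame: x ahead of the robot, y to its left, z up, the work surface at z = 0. Lengths are in m, angles in degrees, forces in N, time in s.
With the tool pointing down it reaches from about 0.375 to 0.9 m from the base axis. Payload 3.1 kg.
Tool frame: the origin (TCP) lies midway between the tips of the shut fingers; the grasp point (between the pads) lies 19 mm behind it; z points along the fingers, y is the line along which they close (so a half turn about z gives the same grasp; the last joint's range is limited). The gripper opens to 85 mm and grips with 20 to 120 N. Pads are 22 mm wide; open, the fingers measure 114 mm over their backs; the gripper's body (76 mm by 85 mm) begins 54 mm behind the grasp point. The pads swing forward as they close: fully open they stand 13 mm farther back than shut.
Start: joints at [-84.368, 30.224, 82.088, -0, 67.689, -10.227], TCP at [0.171, -0.601, 0.231] pointing down, gripper open.
Joint ranges: [-176.69, 176.69], [-43.24, 126.21], [12.49, 139.97], [-82, 262], [0, 151.66], [-163.58, 163.58]. Speed limits (degrees/s): [159.86, 159.86, 180, 180, 180, 180].

INTERFACE

Orientations are given as a 3x3 rotation matrix whose columns are the frame's x, y, z axes.
In Python, from workcell import readout, imaging, env gives the robot as it stands.
- The arm moves only by the tool jog_arm, never from a script. Its argument "targets" is a list of rows, each an object with "translation": the shift along the tool's x, y, z in mm, a list of three; "delta_rot": the turn, a rotation vector about the tool's x, y, z in rad, a list of three; "gripper": the opening, from -1 (shut) to 1 (fully open), so that 0 is half open. In form: [{"translation": [tx, ty, tz], "delta_rot": [rx, ry, rz], "gripper": gripper}, ...]. A call has 1 to 8 rows; each row is the pose to reach, as a shift and turn from the pose commanded when the call began, along the tool's axes at that moment; what a row does not reach only later rows make up. A row lasts 1/10 s, in which the tool goes at most 50 mm and 8.59 degrees, less where a joint would pass 70% of its speed; a pose out of reach is approached as far as the arm can. A call with a gripper value outside its range is refused whole. The fingers move at their own pace and stop on an object; "squeeze" is the grip in N (left out, the last holds). Time passes only in rows, so rows that repeat a pose let the fingers close. It gives the time, the measured TCP pose, the force, the opening and the grip force at its end, in the units of the state.
- readout.get_obs(): the state, without advancing time (a new reading comes with each control period).
- imaging.grab_frame(name): name is "side" or "top" or "wrist"; returns the picture (420x560x3 uint8, blue, green, red); there is no depth.
- imaging.camera_model(name): a dict with "camera_matrix" (3x3 intrinsics, pixels), "rvec" (rotation vector, rad) and "tvec" (3), from world to camera coordinates, as OpenCV has them. Camera axes: x right, y down, z forward; pixel columns grow to the right and rows downward; lengths in m; the calibration is good to about 2 mm. The wrist camera is an equidistant fisheye: a pixel r from the principal point sees the ray r / f radians off the axis. A picture is of the moment at which its call begins: read the wrist's pose just before it. camera_model takes no time and is no camera call; for the wrist camera it gives the pose at the moment of the call.
- env.sign_off(): hands the job in; it is judged then, once.
The state is a dict: "clock": time; "qpos": joint angles; "dq": joint speeds; "effort": joint torques, N m; "eef_pos": TCP position; "orientation": TCP orientation; "force": force on the tool from outside, world axes, zero at the start; "ft_torque": the same for the moment, N m; "grip_width": finger opening in m; "grip_force": force on a finger pad.
Only numpy, scipy, OpenCV 4.12 (cv2) and the standard library are available. Lean on these libraries where they do the work, as an engineer would, in place of code of your own. Each camera call takes 0.05 s, during which the arm holds its last target. There are 200 camera calls.

TASK

The small blue cordless speaker lies on its back. Stand it upright on the worktop and let go, then take it again and set it fully home, upright, in the white charging dock, with its grey grille towards the dock's green lamp. Only then gently press the orange button on its top with a fingertip and, keeping it pressed, slide it all the way towards the green dot so that it springs up there; leave the speaker seated in the dock, and leave the salt shaker, the spice jar and the mug standing where they are.

Things in the scene. Friction and masses are not known exactly. Their poses are not given: they have to be found in the camera images.
- speaker: blue box-shaped cordless speaker, 76 mm high, 58 wide, 46 deep, about 0.35 kg, base heavier. Starts lying on its back, grey grille up. Origin: centre of the back face. x points out of its top (base at x = -38 mm, top at +38), y along its width (-29 to +29), z from the back (0) out of the grille (46). Lying: z up. Upright: x up
- speaker_base (a point): centre of the speaker's base (underside when upright), at -38, 0, 23 mm in the speaker's frame; axes as the speaker's
- speaker_front (a point): centre of the speaker's grille, at 0, 0, 46 mm in the speaker's frame; axes as the speaker's
- channel (a point): middle of the speaker's top, level with its rails, at 38, 0, 23 mm in the speaker's frame; axes as the speaker's. Two rails 8 mm wide run along y at the front and back edges of the top; between them lies a channel 30 mm wide, 5 mm deep, open at both ends, in which the button stands. A green dot 6 mm across lies in it at y = -23.5 mm
- button: orange ribbed button in the channel, 12 mm along it, 18 across, flush with the rails. Origin: centre of its crown; axes as the speaker's. It sinks 3.5 mm against x on a spring (2 N to start, 5.5 N fully down, then a rigid stop). Locked unless sunk over 2.5 mm; then under 1.5 N slides it, so a fingertip pressing with 6 to 12 N drags it by friction. Over 30 N is rough
- switch (a joint): slide of the button along the channel: 0 = off (button 6 mm to the +y side of the middle), 0.012 m = on, at its end stop (6 mm to the -y side); it grows towards the green dot. Let go beyond 11 mm it springs up flush and is locked on; let go earlier it stays half down and is not on
- dock: white charging dock, fixed; base plate 96 mm (x) by 104 (y), origin under its centre on the worktop, z up. Pocket for the upright speaker: floor 10 mm above the worktop, 52 mm along x, 64 along y (3 mm play all round). Its walls flare outward as lead-ins: tops 14 mm above the floor at -x and +x, 31 mm at -y and +y. A green lamp marks the -x edge. Seated, the speaker's z points to the dock's -x
- salt_shaker: salt shaker, 44 mm across, 90 mm high, standing; origin under its centre
- spice_jar: spice jar with brown lid, 44 mm across, 105 mm high, standing; origin under its centre
- mug: black mug, red inside, 86 mm across, 123 mm over the handle, 90 mm high, standing; origin under its centre
There are look-alikes about, which are no part of the job. Of the things like the speaker, leave any that is pink; of the rest the larger one is meant.

How it is judged:
By the outcome, as a careful person would: the job done as asked, in the order asked, and still so for the second after the job is handed in, with the robot touching nothing.
It also fails if it takes over 61 s, if anything falls off the work surface, if the arm or the gripper's body presses on something with over 40 N, if the wrist force passes 120 N, or if a joint passes its speed limit or range.

## Working session

There is one attempt and no reset: what is moved stays moved. The work goes in short steps, Python scripts to look and compute and a tool call to move; the robot and the scene stay as the last step left them, time stands still between calls to the robot, and variables do not carry over. Pictures are saved under pics/ and viewed, at most 13 in all, crops included, and the job is handed in when it is done.

Besides the shell and the picture viewer there is one more tool, called after "Emit:" in YAML: its name, and indented under it one key for each argument. jog_arm: Moves the arm, as the interface text tells. Its arguments: {"type":"object","properties":{"targets":{"type":"array","items":{"type":"object","properties":{"translation":{"type":"array","items":{"type":"number"}},"delta_rot":{"type":"array","items":{"type":"number"}},"gripper":{"type":"number"}}}},"squeeze":{"type":"number"}},"required":["targets"]}

```bash
mkdir -p pics
cat > h.py <<'E'
import numpy as np, cv2
from workcell import readout, imaging, env
def cam(n):
    m=imaging.camera_model(n);K=np.array(m["camera_matrix"],float);R=cv2.Rodrigues(np.array(m["rvec"],float))[0];t=np.array(m["tvec"],float).ravel();return K,R,t
def ray(n,u,v,c=None):
    K,R,t=c or cam(n);x=(u-K[0,2])/K[0,0];y=(v-K[1,2])/K[1,1]
    if n=="wrist":
        r=np.hypot(x,y);s=np.sin(r)/r if r>1e-9 else 1;d=np.array([x*s,y*s,np.cos(r)])
    else: d=np.array([x,y,1.])
    return -R.T@t,R.T@d
def onz(n,u,v,z,c=None):
    o,d=ray(n,u,v,c);return o+d*(z-o[2])/d[2]
def proj(n,p,c=None):
    K,R,t=c or cam(n);q=R@np.array(p)+t
    if n=="wrist":
        th=np.arctan2(np.hypot(q[0],q[1]),q[2]);h=np.hypot(q[0],q[1])+1e-12;x=th*q[:2]/h
    else:x=q[:2]/q[2]
    return x*[K[0,0],K[1,1]]+[K[0,2],K[1,2]]
def st():
    o=readout.get_obs();print({k:np.round(o[k],4).tolist() for k in("clock","qpos","eef_pos","orientation","force","grip_width","grip_force")});return o
E
python3 - <<'E'
from h import *
st()
a=[imaging.grab_frame(n) for n in("top","side","wrist")]
for n,i in zip(("top","side","wrist"),a): cv2.imwrite(f"pics/{n}0.png",i); print(n,-cam(n)[1].T@cam(n)[2])
cv2.imwrite("pics/all0.png",cv2.resize(np.hstack(a[:2]),(800,300)))
E
```

```text
{'clock': 0.0, 'qpos': [-84.368, 30.2794, 82.1572, -0.0025, 67.6889, -10.2287], 'eef_pos': [0.1707, -0.6005, 0.2303], 'orientation': [[0.9619, 0.2733, -0.0003], [0.2733, -0.9619, 0.0022], [0.0003, -0.0022, -1.0]], 'force': [-0.0988, 0.49, -0.0425], 'grip_width': 0.0857, 'grip_force': 0.0}
top [0.37978043 0.09987405 1.02120682]
side [0.45281222 0.83042703 0.69494643]
wrist [ 0.24955909 -0.57803992  0.37278983]
```

View pics/top0.png

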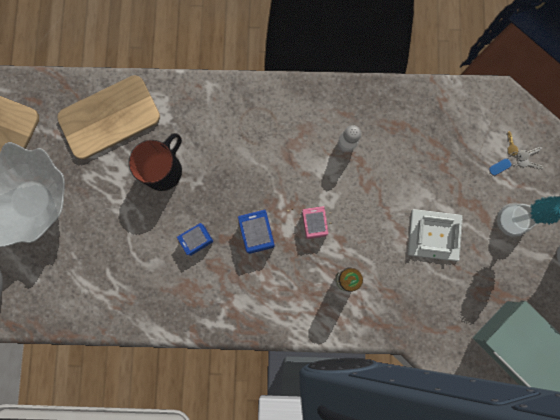

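View pics/side0.png

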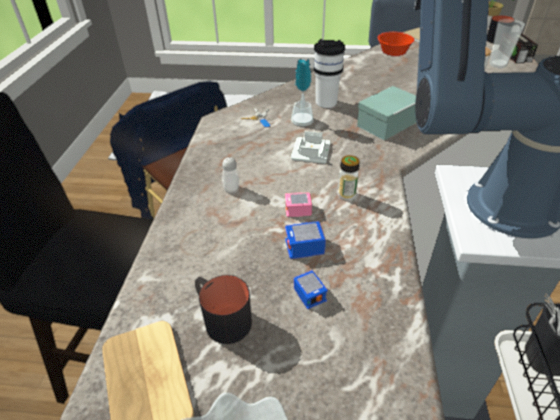

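Top view: blue boxes are at (196,239) (smaller) and (256,232) (larger), and a pink one is at (315,222). The dock is at (436,236), salt shaker (350,135), spice jar (350,280) and mug (152,163). By the description, the one meant is the larger blue box at (256,232).

Run:
```python
from h import *
a=cv2.imread("pics/top0.png");s=cv2.imread("pics/side0.png")
c=cam("top")
h=cv2.cvtColor(a,cv2.COLOR_BGR2HSV)
m=cv2.inRange(h,(105,120,50),(128,255,255))
m=cv2.morphologyEx(m,cv2.MORPH_CLOSE,np.ones((9,9)))
for k in cv2.findContours(m,0,2)[0]:
    if cv2.contourArea(k)<200: continue
    r=cv2.minAreaRect(k);b=cv2.boxPoints(r)
    P=np.array([onz("top",*p,.046,c)[:2] for p in b]);print("blue",np.round(r[0]),P.round(4).tolist(),[round(float(np.linalg.norm(P[i]-P[i-1])),4) for i in range(4)])
w=cv2.inRange(h,(0,0,170),(180,45,255));w[:200]=0;w[270:]=0;w[:,:400]=0;w[:,472:]=0
k=np.vstack([k for k in cv2.findContours(w,0,2)[0] if cv2.contourArea(k)>50]);r=cv2.minAreaRect(k);b=cv2.boxPoints(r)
for z in(.01,.03):
    P=np.array([onz("top",*p,z,c)[:2] for p in b]);print("dock",z,P.mean(0).round(4),P.round(4).tolist(),[round(float(np.linalg.norm(P[i]-P[i-1])),4) for i in range(4)])
for n,u,v,z in(("salt",352,131,.09),("jar",351,279,.105),("mug",152,162,.09)): print(n,onz("top",u,v,z,c).round(3))
x1=cv2.resize(a[195:265,215:295],(400,350),interpolation=cv2.INTER_CUBIC)
x2=cv2.resize(a[195:265,395:475],(400,350),interpolation=cv2.INTER_CUBIC)
x3=cv2.resize(s[215:265,275:335],(400,240),interpolation=cv2.INTER_CUBIC)
x4=cv2.resize(s[125:175,282:342],(400,240),interpolation=cv2.INTER_CUBIC)
cv2.imwrite("pics/c1.png",np.vstack([np.hstack([x1,x2]),np.hstack([x3,x4])]))
```

```text
blue [194. 239.] [[0.4613, 0.3305], [0.4928, 0.2819], [0.4543, 0.2566], [0.4232, 0.305]] [0.0458, 0.0579, 0.046, 0.0576]
blue [256. 231.] [[0.506, 0.2109], [0.5215, 0.1554], [0.4468, 0.1344], [0.4315, 0.1893]] [0.0776, 0.0576, 0.0776, 0.057]
dock 0.01 [ 0.4842 -0.1937] [[0.4422, -0.1371], [0.5354, -0.1483], [0.5261, -0.2509], [0.4332, -0.2385]] [0.1018, 0.0939, 0.103, 0.0937]
dock 0.03 [ 0.4821 -0.1879] [[0.4409, -0.1324], [0.5323, -0.1434], [0.5232, -0.244], [0.4322, -0.2318]] [0.0998, 0.092, 0.101, 0.0918]
salt [ 0.673 -0.011  0.09 ]
jar [ 0.387 -0.01   0.105]
mug [0.602 0.375 0.09 ]
```

View pics/c1.png

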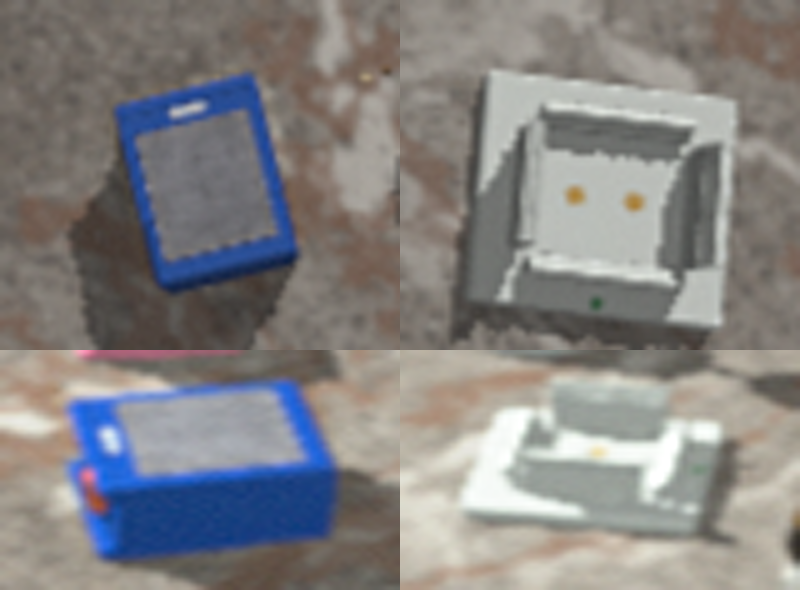

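The close crop confirms it: the larger blue box is 77x58 mm, with its grille up, its orange button at the far end and its top pointing +x (16°). The dock's lamp is on the near edge, so dock -x faces the robot with yaw about -7°.

Emit:
jog_arm:
  targets:
    - {"translation":[370,-352,0],"delta_rot":[0,0,0],"gripper":1}
    - {"translation":[370,-352,0],"delta_rot":[0,0,0],"gripper":1}
    - {"translation":[370,-352,0],"delta_rot":[0,0,0],"gripper":1}
    - {"translation":[370,-352,0],"delta_rot":[0,0,0],"gripper":1}
    - {"translation":[370,-352,0],"delta_rot":[0,0,0],"gripper":1}
    - {"translation":[370,-352,0],"delta_rot":[0,0,0],"gripper":1}
    - {"translation":[370,-352,0],"delta_rot":[0,0,0],"gripper":1}
    - {"translation":[370,-352,0],"delta_rot":[0,0,0],"gripper":1}
  squeeze: 60

```text
clock: 0.95
eef_pos: [0.3748, -0.2549, 0.2313]
orientation: [[0.962, 0.273, 0.0], [0.273, -0.962, -0.0], [0.0, 0.0, -1.0]]
force: [1.4, 0.5, -0.3]
grip_width: 0.0849
grip_force: 0.0
```

Emit:
jog_arm:
  targets:
    - {"translation":[298,-384,105],"delta_rot":[0,-0.7,0],"gripper":1}
    - {"translation":[298,-384,105],"delta_rot":[0,-0.7,0],"gripper":1}
    - {"translation":[298,-384,105],"delta_rot":[0,-0.7,0],"gripper":1}
    - {"translation":[298,-384,105],"delta_rot":[0,-0.7,0],"gripper":1}
    - {"translation":[298,-384,105],"delta_rot":[0,-0.7,0],"gripper":1}
    - {"translation":[298,-384,105],"delta_rot":[0,-0.7,0],"gripper":1}
    - {"translation":[298,-384,105],"delta_rot":[0,-0.7,0],"gripper":1}
    - {"translation":[298,-384,105],"delta_rot":[0,-0.7,0],"gripper":1}

```text
clock: 1.75
eef_pos: [0.5184, 0.1021, 0.1468]
orientation: [[0.735, 0.274, -0.62], [0.21, -0.962, -0.177], [-0.645, -0.0, -0.764]]
force: [1.2, 0.6, -0.2]
grip_width: 0.0856
grip_force: 0.0
```

Emit:
jog_arm:
  targets:
    - {"translation":[60,-79,5],"delta_rot":[0,0,0],"gripper":1}
    - {"translation":[60,-79,5],"delta_rot":[0,0,0],"gripper":1}
    - {"translation":[60,-79,5],"delta_rot":[0,0,0],"gripper":1}
    - {"translation":[60,-79,5],"delta_rot":[0,0,0],"gripper":1}

```text
clock: 2.15
eef_pos: [0.5367, 0.1882, 0.1045]
orientation: [[0.734, 0.276, -0.621], [0.21, -0.961, -0.178], [-0.646, 0.0, -0.763]]
force: [0.1, 0.3, -0.0]
grip_width: 0.0854
grip_force: 0.0
```

Run:
```python
from h import *
o=st()
c=cam("wrist");i=imaging.grab_frame("wrist");cv2.imwrite("pics/w1.png",i)
m=cv2.inRange(cv2.cvtColor(i,cv2.COLOR_BGR2HSV),(105,120,40),(128,255,255))
R=np.array(o["orientation"]);g=np.array([.476,.1725,.026])
print("pred tcp shift",R.T@(g+R[:,2]*.019-o["eef_pos"])*1000)
# predicted top corners in the picture
a=np.array([.962,.273,0]);b=np.array([-.273,.962,0]);ctr=np.array([.476,.1725,.046])
for s in(-1,1):
  for t in(-1,1):
    p=ctr+s*.038*a+t*.029*b;q=proj("wrist",p,c);print(q.round(1));cv2.circle(i,tuple(int(v) for v in q),3,(0,255,0),-1)
cv2.imwrite("pics/w1b.png",i)
```

```text
{'clock': 2.15, 'qpos': [10.0991, 53.1939, 66.9844, -3.8885, 99.8988, 84.8218], 'eef_pos': [0.5367, 0.1882, 0.1045], 'orientation': [[0.7337, 0.2759, -0.621], [0.2103, -0.9612, -0.1785], [-0.6461, 0.0003, -0.7632]], 'force': [0.1196, 0.3104, -0.0209], 'grip_width': 0.0854, 'grip_force': 0.0}
pred tcp shift [  2.89507039  -1.66932261 119.38772508]
[314.9 247.9]
[247.5 247.8]
[325.2 200.6]
[236.9 200.4]
```

View pics/w1b.png

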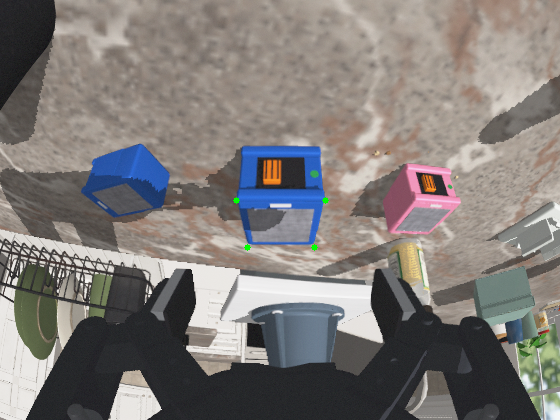

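The wrist view shows the speaker's grille at (283,225), with corners agreeing with the predicted dots within 2-3 px. The button is at (272,173) and the green dot at (315,174). The fingers straddle it, so I descend and grip.

Emit:
jog_arm:
  targets:
    - {"translation":[3,-2,40],"delta_rot":[0,0,0],"gripper":1}
    - {"translation":[3,-2,75],"delta_rot":[0,0,0],"gripper":1}
    - {"translation":[3,-2,100],"delta_rot":[0,0,0],"gripper":1}
    - {"translation":[3,-2,118],"delta_rot":[0,0,0],"gripper":1}
    - {"translation":[3,-2,118],"delta_rot":[0,0,0],"gripper":1}
    - {"translation":[3,-2,118],"delta_rot":[0,0,0],"gripper":-0.2}
    - {"translation":[3,-2,118],"delta_rot":[0,0,0],"gripper":-0.2}
    - {"translation":[3,-2,118],"delta_rot":[0,0,0],"gripper":-0.2}
  squeeze: 50

```text
clock: 3.0
eef_pos: [0.4681, 0.1693, 0.0149]
orientation: [[0.738, 0.273, -0.617], [0.209, -0.962, -0.175], [-0.641, 0.0, -0.767]]
force: [1.8, 0.6, 4.3]
grip_width: 0.0573
grip_force: 54.9
```

Emit:
jog_arm:
  targets:
    - {"translation":[0,0,0],"delta_rot":[0,0,0],"gripper":-0.2}
    - {"translation":[0,0,0],"delta_rot":[0,0,0],"gripper":-0.2}
    - {"translation":[0,0,0],"delta_rot":[0,0,0],"gripper":-0.2}
    - {"translation":[0,0,0],"delta_rot":[0,0,0],"gripper":-0.2}

```text
clock: 3.4
eef_pos: [0.468, 0.1693, 0.0149]
orientation: [[0.738, 0.274, -0.617], [0.209, -0.962, -0.176], [-0.641, 0.001, -0.767]]
force: [3.3, -0.5, 5.1]
grip_width: 0.0573
grip_force: 55.1
```

Emit:
jog_arm:
  targets:
    - {"translation":[-19,0,-23],"delta_rot":[0,0,0],"gripper":-0.2}
    - {"translation":[-45,0,-54],"delta_rot":[0,0,0],"gripper":-0.2}
    - {"translation":[-30,-2,-90],"delta_rot":[0,0.15,0],"gripper":-0.2}
    - {"translation":[-10,-4,-120],"delta_rot":[0,0.3,0],"gripper":-0.2}
    - {"translation":[15,-6,-149],"delta_rot":[0,0.45,0],"gripper":-0.2}
    - {"translation":[15,-6,-149],"delta_rot":[0,0.6,0],"gripper":-0.2}
    - {"translation":[15,-6,-149],"delta_rot":[0,0.75,0],"gripper":-0.2}
    - {"translation":[15,-6,-149],"delta_rot":[0,0.9,0],"gripper":-0.2}

```text
clock: 4.2
eef_pos: [0.5672, 0.2046, 0.1182]
orientation: [[0.943, 0.274, 0.191], [0.269, -0.962, 0.054], [0.198, 0.0, -0.98]]
force: [0.3, 0.6, -5.2]
grip_width: 0.0577
grip_force: 54.9
```

Emit:
jog_arm:
  targets:
    - {"translation":[0,0,0],"delta_rot":[0,0.15,0],"gripper":-0.2}
    - {"translation":[0,0,0],"delta_rot":[0,0.3,0],"gripper":-0.2}
    - {"translation":[0,0,0],"delta_rot":[0,0.45,0],"gripper":-0.2}
    - {"translation":[0,0,0],"delta_rot":[0,0.6,0],"gripper":-0.2}
    - {"translation":[0,0,0],"delta_rot":[0,0.671,0],"gripper":-0.2}
    - {"translation":[0,0,0],"delta_rot":[0,0.671,0],"gripper":-0.2}
    - {"translation":[0,0,0],"delta_rot":[0,0.671,0],"gripper":-0.2}

```text
clock: 4.9
eef_pos: [0.5587, 0.235, 0.1157]
orientation: [[0.822, 0.345, 0.453], [0.239, -0.931, 0.276], [0.516, -0.119, -0.848]]
force: [-0.1, 0.7, -4.1]
grip_width: 0.0574
grip_force: 55.2
```

Run:
```python
from h import *
o=st();R=np.array(o["orientation"])
print("tilt",np.degrees(np.arctan2(np.hypot(*R[:2,2]),-R[2,2])))
i=imaging.grab_frame("side");j=imaging.grab_frame("wrist")
cv2.imwrite("pics/s2.png",np.hstack([cv2.resize(i[150:290,240:380],(420,420)),cv2.resize(j,(380,420))]))
```

```text
{'clock': 4.9, 'qpos': [5.607, 34.1317, 114.3552, 81.037, 13.469, -0.0745], 'eef_pos': [0.5587, 0.235, 0.1157], 'orientation': [[0.8224, 0.3446, 0.4526], [0.2385, -0.9312, 0.2756], [0.5165, -0.1187, -0.848]], 'force': [-0.1361, 0.682, -4.1484], 'grip_width': 0.0574, 'grip_force': 55.2384}
tilt 32.00081118953648
```

View pics/s2.png

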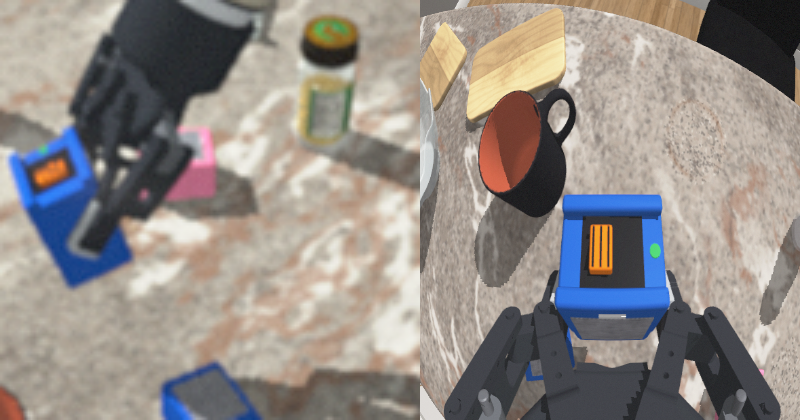

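The speaker is held firmly, with the button in view and facing up. The wrist is passing its singular point (j5≈13), so I work out the rest of the turn from the measured pose.

```bash
cat >> h.py <<'E'
from scipy.spatial.transform import Rotation as Ro
def go(p,R1):
    o=st();R=np.array(o["orientation"]);print("T",(R.T@(np.array(p)-o["eef_pos"])*1000).round(1),"rv",Ro.from_matrix(R.T@R1).as_rotvec().round(4))
def tool(yaw,tilt):
    # yaw deg: world heading of tool x at tilt 0; tilt deg: forward
    y=np.radians(yaw);x=np.array([np.cos(y),np.sin(y),0]);ty=np.array([np.sin(y),-np.cos(y),0]);t=np.radians(tilt)
    z=np.array([0,0,-1.])*np.cos(t)+x*np.sin(t);return np.column_stack([np.cross(ty,z),ty,z])
E
python3 -c "
from h import *
go([.565,.204,.12],tool(15.9,49.9))"
```

```text
{'clock': 5.0, 'qpos': [5.5806, 34.1537, 114.4066, 80.6212, 13.4294, 0.4628], 'eef_pos': [0.5579, 0.2343, 0.115], 'orientation': [[0.8247, 0.3418, 0.4505], [0.2365, -0.9321, 0.2743], [0.5137, -0.1196, -0.8496]], 'force': [0.2709, -0.4732, -3.566], 'grip_width': 0.0577, 'grip_force': 55.245}
T [ 1.3 30.1 -9.4] rv [-0.1398  0.331  -0.0218]
```

Emit:
jog_arm:
  targets:
    - {"translation":[1,30,-9],"delta_rot":[-0.14,0.33,-0.02],"gripper":-0.2}
    - {"translation":[1,30,-9],"delta_rot":[-0.14,0.33,-0.02],"gripper":-0.2}
    - {"translation":[1,30,-9],"delta_rot":[-0.14,0.33,-0.02],"gripper":-0.2}
    - {"translation":[1,30,-9],"delta_rot":[-0.14,0.33,-0.02],"gripper":-0.2}
    - {"translation":[1,30,-9],"delta_rot":[-0.14,0.33,-0.02],"gripper":-0.2}
    - {"translation":[1,30,-9],"delta_rot":[-0.14,0.33,-0.02],"gripper":-0.2}
    - {"translation":[1,30,-9],"delta_rot":[-0.14,0.33,-0.02],"gripper":-0.2}
    - {"translation":[1,30,-9],"delta_rot":[-0.14,0.33,-0.02],"gripper":-0.2}

```text
clock: 5.8
eef_pos: [0.5638, 0.2055, 0.1182]
orientation: [[0.624, 0.275, 0.731], [0.175, -0.962, 0.212], [0.761, -0.004, -0.648]]
force: [-0.9, 0.5, -4.5]
grip_width: 0.0573
grip_force: 55.4
```

```bash
python3 -c "
from h import *
go([.569,.204,.0335],tool(15.9,49.9))"
```

```text
{'clock': 5.8, 'qpos': [5.1486, 41.0471, 126.631, 166.2236, 37.5356, -85.8786], 'eef_pos': [0.5638, 0.2055, 0.1182], 'orientation': [[0.6243, 0.2747, 0.7313], [0.1753, -0.9615, 0.2116], [0.7613, -0.0039, -0.6484]], 'force': [-0.9014, 0.4687, -4.5078], 'grip_width': 0.0573, 'grip_force': 55.4064}
T [-61.5   3.2  58.4] rv [-0.0031  0.0057 -0.0025]
```

Emit:
jog_arm:
  targets:
    - {"translation":[-13,2,18],"delta_rot":[-0.003,0.005,0],"gripper":-0.2}
    - {"translation":[-26,4,35],"delta_rot":[-0.003,0.005,0],"gripper":-0.2}
    - {"translation":[-39,5,53],"delta_rot":[-0.003,0.005,0],"gripper":-0.2}
    - {"translation":[-48,6,66],"delta_rot":[-0.003,0.005,0],"gripper":-0.2}
    - {"translation":[-51,6,70],"delta_rot":[-0.003,0.005,0],"gripper":-0.2}
    - {"translation":[-51,6,70],"delta_rot":[-0.003,0.005,0],"gripper":-0.2}
    - {"translation":[-51,6,70],"delta_rot":[-0.003,0.005,0],"gripper":-0.2}

```text
clock: 6.5
eef_pos: [0.5885, 0.2052, 0.0375]
orientation: [[0.614, 0.273, 0.741], [0.174, -0.962, 0.21], [0.77, 0.0, -0.638]]
force: [-0.3, 0.5, -3.8]
grip_width: 0.0574
grip_force: 55.2
```

```bash
python3 -c "
from h import *
go([.585,.205,.0295],tool(15.9,49.9))
i=imaging.grab_frame('side');cv2.imwrite('pics/s3.png',cv2.resize(i[180:280,250:370],(720,600)))"
```

```text
{'clock': 6.5, 'qpos': [4.8853, 53.4923, 123.4591, 168.5524, 47.3751, -89.235], 'eef_pos': [0.5885, 0.2052, 0.0375], 'orientation': [[0.6136, 0.2728, 0.741], [0.1742, -0.9621, 0.2099], [0.7701, 0.0003, -0.6379]], 'force': [-0.2597, 0.5164, -3.8295], 'grip_width': 0.0574, 'grip_force': 55.2051}
T [-8.4 -0.8  2.5] rv [ 0.0011 -0.0081 -0.0006]
```

View pics/s3.png

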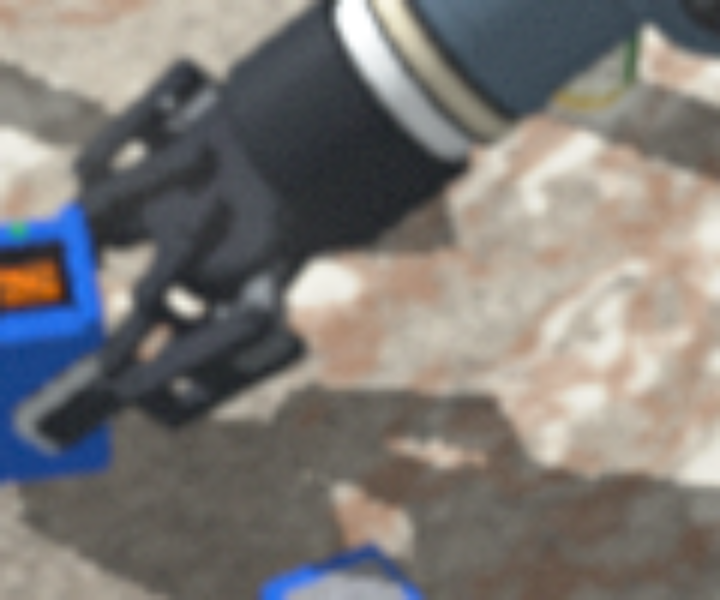

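The crop shows the speaker upright in the fingers, a few mm above the top; I lower it.

Emit:
jog_arm:
  targets:
    - {"translation":[-3,0,2],"delta_rot":[0,-0.008,0],"gripper":-0.2}
    - {"translation":[-5,0,4],"delta_rot":[0,-0.008,0],"gripper":-0.2}
    - {"translation":[-5.5,0,4.5],"delta_rot":[0,-0.008,0],"gripper":-0.2}
    - {"translation":[-5.5,0,4.5],"delta_rot":[0,-0.008,0],"gripper":-0.2}

```text
clock: 6.95
eef_pos: [0.5883, 0.2046, 0.0297]
orientation: [[0.62, 0.272, 0.736], [0.176, -0.962, 0.207], [0.765, 0.002, -0.644]]
force: [-0.2, -0.1, -4.0]
grip_width: 0.0575
grip_force: 55.2
```

Emit:
jog_arm:
  targets:
    - {"translation":[-0.8,0,0.6],"delta_rot":[0,0,0],"gripper":-0.2}
    - {"translation":[-1.2,0,1],"delta_rot":[0,0,0],"gripper":-0.2}
    - {"translation":[-1.2,0,1],"delta_rot":[0,0,0],"gripper":-0.2}

```text
clock: 7.25
eef_pos: [0.5883, 0.2046, 0.0281]
orientation: [[0.62, 0.272, 0.736], [0.176, -0.962, 0.207], [0.765, 0.002, -0.645]]
force: [0.1, -0.6, -4.2]
grip_width: 0.0572
grip_force: 55.2
```

Emit:
jog_arm:
  targets:
    - {"translation":[-0.8,0,0.6],"delta_rot":[0,0,0],"gripper":-0.2}
    - {"translation":[-1.2,0,1],"delta_rot":[0,0,0],"gripper":-0.2}
    - {"translation":[-1.2,0,1],"delta_rot":[0,0,0],"gripper":-0.2}

```text
clock: 7.55
eef_pos: [0.5883, 0.2045, 0.0265]
orientation: [[0.62, 0.272, 0.736], [0.176, -0.962, 0.206], [0.765, 0.002, -0.645]]
force: [0.6, 0.5, -4.0]
grip_width: 0.0574
grip_force: 55.2
```

Emit:
jog_arm:
  targets:
    - {"translation":[-0.8,0,0.6],"delta_rot":[0,0,0],"gripper":-0.2}
    - {"translation":[-1.2,0,1],"delta_rot":[0,0,0],"gripper":-0.2}
    - {"translation":[-1.2,0,1],"delta_rot":[0,0,0],"gripper":-0.2}

```text
clock: 7.85
eef_pos: [0.5885, 0.2046, 0.0261]
orientation: [[0.618, 0.271, 0.738], [0.176, -0.962, 0.207], [0.766, 0.002, -0.643]]
force: [-2.9, -1.2, 3.7]
grip_width: 0.0575
grip_force: 56.2
```

Contact made: now release and back off.

Emit:
jog_arm:
  targets:
    - {"translation":[0,0,0],"delta_rot":[0,0,0],"gripper":0.5}
    - {"translation":[0,0,0],"delta_rot":[0,0,0],"gripper":1}
    - {"translation":[0,0,0],"delta_rot":[0,0,0],"gripper":1}
    - {"translation":[0,0,0],"delta_rot":[0,0,0],"gripper":1}
    - {"translation":[0,0,-20],"delta_rot":[0,0,0],"gripper":1}
    - {"translation":[0,0,-50],"delta_rot":[0,0,0],"gripper":1}
    - {"translation":[0,0,-80],"delta_rot":[0,0,0],"gripper":1}
    - {"translation":[0,0,-100],"delta_rot":[0,0,0],"gripper":1}

```text
clock: 8.65
eef_pos: [0.5132, 0.1837, 0.0904]
orientation: [[0.621, 0.272, 0.736], [0.176, -0.962, 0.207], [0.764, 0.002, -0.645]]
force: [0.2, 0.3, -1.3]
grip_width: 0.0854
grip_force: 0.0
```

Emit:
jog_arm:
  targets:
    - {"translation":[34,0,-28],"delta_rot":[0,0,0],"gripper":1}
    - {"translation":[61,0,-51],"delta_rot":[0,0,0],"gripper":1}
    - {"translation":[61,0,-51],"delta_rot":[0,0,0],"gripper":1}

```text
clock: 8.95
eef_pos: [0.5161, 0.1844, 0.1741]
orientation: [[0.612, 0.272, 0.742], [0.176, -0.962, 0.207], [0.771, 0.004, -0.637]]
force: [0.3, 0.4, -0.4]
grip_width: 0.0855
grip_force: 0.0
```

Run:
```python
from h import *
o=st()
i=imaging.grab_frame("side");t=imaging.grab_frame("top");cv2.imwrite("pics/t4.png",t);cv2.imwrite("pics/s4r.png",i)
cv2.imwrite("pics/s4.png",np.hstack([cv2.resize(i[170:310,220:360],(400,400)),cv2.resize(t[150:290,180:320],(400,400))]))
def cc(n,im,lo,hi,amin=3):
    m=cv2.inRange(cv2.cvtColor(im,cv2.COLOR_BGR2HSV),lo,hi);N,l,s,c=cv2.connectedComponentsWithStats(m)
    for k in range(1,N):
        if s[k,4]>=amin and s[k,4]<3000: print(n,s[k].tolist(),c[k].round(1),onz(n,*c[k],.076).round(4)[:2])
cc("top",t,(6,170,150),(20,255,255),8);cc("top",t,(105,120,40),(128,255,255),100);cc("top",t,(55,120,80),(80,255,255),3)
```

```text
{'clock': 8.95, 'qpos': [2.2909, 32.3594, 133.3911, 162.7109, 36.6675, -84.8496], 'eef_pos': [0.5161, 0.1844, 0.1741], 'orientation': [[0.6122, 0.2721, 0.7424], [0.1763, -0.9623, 0.2073], [0.7708, 0.004, -0.6371]], 'force': [0.348, 0.3919, -0.3703], 'grip_width': 0.0855, 'grip_force': 0.0}
top [237, 175, 7, 8, 31] [239.2 178.3] [0.5765 0.2061]
top [490, 159, 21, 16, 189] [499.9 166.4] [ 0.6125 -0.3013]
top [226, 164, 34, 34, 471] [242. 179.] [0.5753 0.2007]
top [177, 223, 30, 32, 239] [192.5 240.4] [0.4526 0.2914]
top [253, 174, 2, 2, 3] [253.7 174.7] [0.5844 0.1781]
top [352, 274, 6, 9, 15] [355.5 277.2] [ 0.3908 -0.0223]
top [351, 283, 3, 2, 3] [352.  283.3] [ 0.3791 -0.0157]
```

View pics/s4.png

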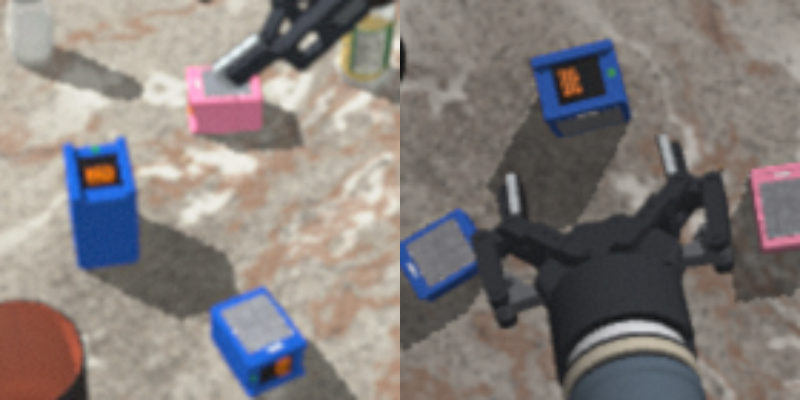

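The side and top views show the speaker standing upright and free at about (575,85)/(140,200) in the crop, and the pink one is untouched. The measured centre is (0.580,0.201), and the button-to-dot distance of 29 mm is right. Next I take it from above.

```bash
python3 -c "
from h import *
go([.56,.196,.24],tool(15.9,0))"
```

```text
{'clock': 9.05, 'qpos': [2.2761, 32.7771, 133.4183, 162.7681, 36.7298, -84.9109], 'eef_pos': [0.5154, 0.1842, 0.1705], 'orientation': [[0.6173, 0.2717, 0.7383], [0.1764, -0.9624, 0.2066], [0.7667, 0.0027, -0.642]], 'force': [-0.3188, -0.3902, -0.1556], 'grip_width': 0.0855, 'grip_force': 0.0}
T [82.9  0.9 -9.3] rv [ 0.0035 -0.8737 -0.001 ]
```

Emit:
jog_arm:
  targets:
    - {"translation":[40,0,-5],"delta_rot":[0,-0.15,0],"gripper":1}
    - {"translation":[83,1,-9],"delta_rot":[0,-0.3,0],"gripper":1}
    - {"translation":[83,1,-9],"delta_rot":[0,-0.45,0],"gripper":1}
    - {"translation":[83,1,-9],"delta_rot":[0,-0.6,0],"gripper":1}
    - {"translation":[83,1,-9],"delta_rot":[0,-0.75,0],"gripper":1}
    - {"translation":[83,1,-9],"delta_rot":[0,-0.87,0],"gripper":1}
    - {"translation":[83,1,-9],"delta_rot":[0,-0.87,0],"gripper":1}
    - {"translation":[83,1,-9],"delta_rot":[0,-0.87,0],"gripper":1}

```text
clock: 9.85
eef_pos: [0.5374, 0.242, 0.2165]
orientation: [[0.793, 0.41, 0.45], [0.224, -0.884, 0.41], [0.566, -0.225, -0.793]]
force: [0.2, 0.7, 0.2]
grip_width: 0.0855
grip_force: 0.0
```

```bash
python3 -c "
from h import *
go([.56,.196,.24],tool(15.9,0))"
```

```text
{'clock': 9.85, 'qpos': [1.3046, 22.5323, 114.8536, 63.5505, 26.5415, 16.083], 'eef_pos': [0.5374, 0.242, 0.2165], 'orientation': [[0.7933, 0.4102, 0.45], [0.2242, -0.8839, 0.4104], [0.5661, -0.2247, -0.7931]], 'force': [0.1955, 0.6822, 0.2172], 'grip_width': 0.0855, 'grip_force': 0.0}
T [ 20.9  44.6 -27.4] rv [-0.267  -0.5982  0.0811]
```

Emit:
jog_arm:
  targets:
    - {"translation":[21,45,-27],"delta_rot":[-0.27,-0.6,0.08],"gripper":1}
    - {"translation":[21,45,-27],"delta_rot":[-0.27,-0.6,0.08],"gripper":1}
    - {"translation":[21,45,-27],"delta_rot":[-0.27,-0.6,0.08],"gripper":1}
    - {"translation":[21,45,-27],"delta_rot":[-0.27,-0.6,0.08],"gripper":1}
    - {"translation":[21,45,-27],"delta_rot":[-0.27,-0.6,0.08],"gripper":1}
    - {"translation":[21,45,-27],"delta_rot":[-0.27,-0.6,0.08],"gripper":1}
    - {"translation":[21,45,-27],"delta_rot":[-0.27,-0.6,0.08],"gripper":1}
    - {"translation":[21,45,-27],"delta_rot":[-0.27,-0.6,0.08],"gripper":1}

```text
clock: 10.65
eef_pos: [0.5605, 0.1961, 0.2396]
orientation: [[0.962, 0.275, 0.003], [0.275, -0.962, -0.002], [0.002, 0.003, -1.0]]
force: [0.3, 0.1, -0.4]
grip_width: 0.0854
grip_force: 0.0
```

Run:
```python
from h import *
go([.580,.2013,.13],tool(15.9,0))
c=cam("wrist");i=imaging.grab_frame("wrist");cv2.imwrite("pics/w5.png",i)
for nm,lo,hi in(("or",(6,170,150),(20,255,255)),("gr",(55,120,80),(80,255,255))):
    m=cv2.inRange(cv2.cvtColor(i,cv2.COLOR_BGR2HSV),lo,hi);N,l,s,q=cv2.connectedComponentsWithStats(m)
    for k in range(1,N):
        if s[k,4]>8: print(nm,s[k].tolist(),onz("wrist",*q[k],.076 if nm=="or" else .071,c).round(4)[:2])
```

```text
{'clock': 10.65, 'qpos': [8.5932, 27.2233, 86.2583, -0.1788, 66.3867, 82.7301], 'eef_pos': [0.5605, 0.1961, 0.2396], 'orientation': [[0.9616, 0.2745, 0.0027], [0.2745, -0.9616, -0.0025], [0.0019, 0.0031, -1.0]], 'force': [0.2845, 0.0863, -0.4299], 'grip_width': 0.0854, 'grip_force': 0.0}
T [ 20.    0.  109.7] rv [ 0.0031 -0.0019  0.0006]
or [270, 157, 13, 19, 206] [0.5793 0.2086]
or [375, 226, 7, 5, 23] [0.5459 0.0888]
gr [304, 164, 5, 5, 21] [0.5862 0.18  ]
```

Emit:
jog_arm:
  targets:
    - {"translation":[21,-1,40],"delta_rot":[0.003,-0.002,0],"gripper":1}
    - {"translation":[21,-1,80],"delta_rot":[0.003,-0.002,0],"gripper":1}
    - {"translation":[21,-1,115],"delta_rot":[0.003,-0.002,0],"gripper":1}
    - {"translation":[21,-1,150],"delta_rot":[0.003,-0.002,0],"gripper":1}
    - {"translation":[21,-1,180],"delta_rot":[0.003,-0.002,0],"gripper":1}
    - {"translation":[21,-1,201],"delta_rot":[0.003,-0.002,0],"gripper":1}
    - {"translation":[21,-1,201],"delta_rot":[0.003,-0.002,0],"gripper":1}
    - {"translation":[21,-1,201],"delta_rot":[0.003,-0.002,0],"gripper":1}

```text
clock: 11.5
eef_pos: [0.582, 0.2008, 0.0414]
orientation: [[0.962, 0.272, 0.003], [0.272, -0.962, -0.001], [0.003, 0.002, -1.0]]
force: [0.4, -0.4, -0.2]
grip_width: 0.0857
grip_force: 0.0
```

Emit:
jog_arm:
  targets:
    - {"translation":[0,0,0],"delta_rot":[0,0,0],"gripper":-0.2}
    - {"translation":[0,0,0],"delta_rot":[0,0,0],"gripper":-0.2}
    - {"translation":[0,0,0],"delta_rot":[0,0,0],"gripper":-0.2}
    - {"translation":[0,0,0],"delta_rot":[0,0,0],"gripper":-0.2}
    - {"translation":[0,0,0],"delta_rot":[0,0,0],"gripper":-0.2}
  squeeze: 40

```text
clock: 12.0
eef_pos: [0.5841, 0.2019, 0.0434]
orientation: [[0.962, 0.273, 0.008], [0.273, -0.962, -0.0], [0.007, 0.002, -1.0]]
force: [-0.2, -0.7, 7.0]
grip_width: 0.0573
grip_force: 45.1
```

Emit:
jog_arm:
  targets:
    - {"translation":[0,0,-20],"delta_rot":[0,0,0],"gripper":-0.2}
    - {"translation":[0,0,-60],"delta_rot":[0,0,0],"gripper":-0.2}
    - {"translation":[0,0,-100],"delta_rot":[0,0,0],"gripper":-0.2}
    - {"translation":[-20,35,-127],"delta_rot":[0,0,0.05],"gripper":-0.2}
    - {"translation":[-44,75,-127],"delta_rot":[0,0,0.1],"gripper":-0.2}
    - {"translation":[-67,115,-127],"delta_rot":[0,0,0.15],"gripper":-0.2}
    - {"translation":[-90,155,-127],"delta_rot":[0,0,0.2],"gripper":-0.2}
    - {"translation":[-113,195,-127],"delta_rot":[0,0,0.25],"gripper":-0.2}

```text
clock: 12.8
eef_pos: [0.5254, -0.0178, 0.1682]
orientation: [[1.0, 0.025, 0.004], [0.025, -1.0, -0.001], [0.004, 0.001, -1.0]]
force: [1.0, -0.8, -4.7]
grip_width: 0.057
grip_force: 45.3
```

Run:
```python
from h import *
go([.484,-.194,.17],tool(-7.2,0))
for n,f,box in(("top","top0",(400,205,475,268)),("side","side0",(288,125,338,172))):
    im=cv2.imread(f"pics/{f}.png");x0,y0,x1,y1=box;c=cam(n)
    h=cv2.cvtColor(im,cv2.COLOR_BGR2HSV)
    for nm,lo,hi,z in(("pin",(12,110,120),(28,255,255),.010),("lamp",(50,80,40),(85,255,255),.02)):
        m=cv2.inRange(h,lo,hi);mm=np.zeros_like(m);mm[y0:y1,x0:x1]=m[y0:y1,x0:x1]
        N,l,s,q=cv2.connectedComponentsWithStats(mm)
        for k in range(1,N): print(n,nm,s[k,4],q[k].round(1),onz(n,*q[k],z,c).round(4))
```

```text
{'clock': 12.8, 'qpos': [-14.1385, 27.6589, 100.11, 0.0057, 52.0159, 74.4213], 'eef_pos': [0.5254, -0.0178, 0.1682], 'orientation': [[0.9997, 0.0251, 0.0037], [0.0251, -0.9997, -0.0008], [0.0036, 0.0009, -1.0]], 'force': [1.0243, -0.7787, -4.6631], 'grip_width': 0.057, 'grip_force': 45.3061}
T [-45.8 175.1  -1.8] rv [ 0.0007 -0.0037  0.1507]
top pin 4 [429.5 233.5] [ 0.4845 -0.1815  0.01  ]
top pin 6 [441.5 235. ] [ 0.4821 -0.2059  0.01  ]
top lamp 1 [434. 255.] [ 0.4401 -0.1872  0.02  ]
```

Run:
```python
from h import *
c=cam("wrist");i=imaging.grab_frame("wrist");cv2.imwrite("pics/w6.png",i)
print(proj("wrist",[.484,-.194,.01],c))
h=cv2.cvtColor(i,cv2.COLOR_BGR2HSV)
for nm,lo,hi,z in(("pin",(12,110,120),(28,255,255),.010),("lamp",(50,90,40),(85,255,255),.012)):
    N,l,s,q=cv2.connectedComponentsWithStats(cv2.inRange(h,lo,hi))
    for k in range(1,N):
        p=onz("wrist",*q[k],z,c)
        if s[k,4]>=3 and np.hypot(p[0]-.484,p[1]+.194)<.07: print(nm,s[k,4],q[k].round(1),p.round(4))
p=proj("wrist",[.484,-.194,.01],c).astype(int);y,x=max(p[1]-60,0),max(p[0]-70,0)
cv2.imwrite("pics/w6c.png",cv2.resize(i[y:y+120,x:x+140],(700,600),interpolation=cv2.INTER_CUBIC));print(x,y)
```

```text
[443.16228429 231.11661613]
pin 28 [432.5 229.5] [ 0.4859 -0.18    0.01  ]
pin 26 [450.6 231.6] [ 0.4834 -0.204   0.01  ]
lamp 9 [431. 266.] [ 0.4422 -0.1868  0.012 ]
373 171
```

View pics/w6c.png

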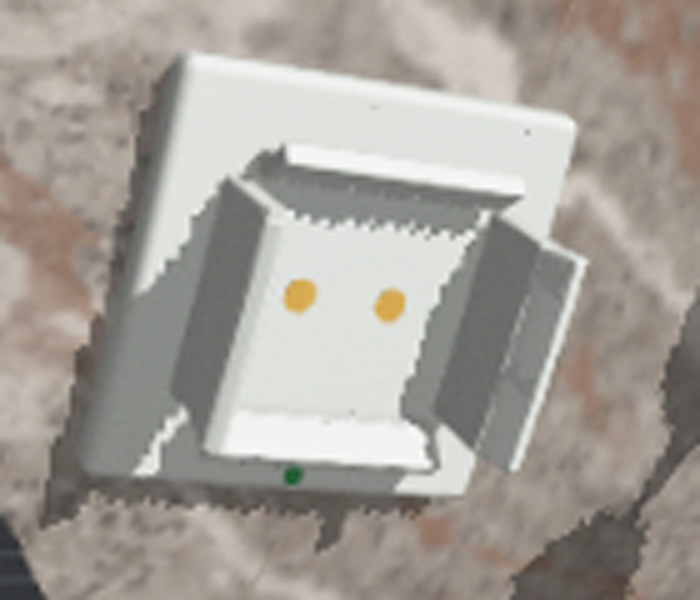

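The wrist crop shows the dock clearly, with pins at (432.5,229.5) and (450.6,231.6) and the lamp at (431,266). That gives a centre of (0.4845,-0.1925) and a yaw of -7°. Next I measure where the speaker sits in the grip.

Run:
```python
from h import *
o=readout.get_obs();c=cam("wrist");i=cv2.imread("pics/w6.png");R=np.array(o["orientation"]);h=cv2.cvtColor(i,cv2.COLOR_BGR2HSV)
z=o["eef_pos"][2]+.0326
for nm,lo,hi,dz in(("or",(6,170,150),(20,255,255),0),("gr",(55,120,80),(80,255,255),-.005)):
    N,l,s,q=cv2.connectedComponentsWithStats(cv2.inRange(h,lo,hi))
    for k in range(1,N):
        p=onz("wrist",*q[k],z+dz,c);d=R.T@(p-o["eef_pos"])*1000
        if s[k,4]>8 and abs(d).max()<60: print(nm,s[k].tolist(),d.round(1))
go([.4845,-.193,.17],tool(-7,0))
```

```text
or [191, 184, 12, 5, 33] [ 53.1 -31.  -32.8]
or [255, 293, 29, 39, 829] [ -0.1  -6.2 -32.6]
gr [331, 304, 13, 11, 111] [ -3.6  23.2 -27.5]
gr [272, 360, 5, 4, 10] [-35.6  -4.7 -27.7]
gr [279, 362, 5, 6, 19] [-38.2  -1.4 -27.6]
{'clock': 12.85, 'qpos': [-14.7269, 27.6481, 100.1813, -0.443, 52.0208, 74.3569], 'eef_pos': [0.5239, -0.0248, 0.168], 'orientation': [[0.9998, 0.0207, 0.001], [0.0207, -0.9998, -0.0066], [0.0009, 0.0066, -1.0]], 'force': [-2.0586, -4.4486, -3.8146], 'grip_width': 0.0571, 'grip_force': 45.5988}
T [-42.9 167.3  -0.9] rv [ 0.0065 -0.0013  0.1429]
```

Emit:
jog_arm:
  targets:
    - {"translation":[-12,45,0],"delta_rot":[0,0,0.05],"gripper":-0.2}
    - {"translation":[-24,90,0],"delta_rot":[0,0,0.1],"gripper":-0.2}
    - {"translation":[-34,130,0],"delta_rot":[0,0,0.14],"gripper":-0.2}
    - {"translation":[-42,167,0],"delta_rot":[0,0,0.14],"gripper":-0.2}
    - {"translation":[-42,167,0],"delta_rot":[0,0,0.14],"gripper":-0.2}
    - {"translation":[-42,167,0],"delta_rot":[0,0,0.14],"gripper":-0.2}
    - {"translation":[-42,167,0],"delta_rot":[0,0,0.14],"gripper":-0.2}

```text
clock: 13.55
eef_pos: [0.4886, -0.1834, 0.168]
orientation: [[0.994, -0.113, 0.003], [-0.113, -0.994, 0.0], [0.003, -0.001, -1.0]]
force: [-0.2, 0.4, -4.0]
grip_width: 0.0573
grip_force: 46.5
```

```bash
python3 -c "
from h import *
go([.4855,-.193,.10],tool(-7,0))"
```

```text
{'clock': 13.55, 'qpos': [-32.9225, 27.4473, 100.6078, 0.1536, 51.8072, 63.4669], 'eef_pos': [0.4886, -0.1834, 0.168], 'orientation': [[0.9936, -0.1129, 0.0032], [-0.1129, -0.9936, 0.0005], [0.0031, -0.0008, -1.0]], 'force': [-0.1714, 0.3768, -3.9673], 'grip_width': 0.0573, 'grip_force': 46.5385}
T [-2.2  9.9 68. ] rv [-0.0008 -0.0031  0.009 ]
```

Emit:
jog_arm:
  targets:
    - {"translation":[-2,10,30],"delta_rot":[0,-0.003,0.009],"gripper":-0.2}
    - {"translation":[-2,10,60],"delta_rot":[0,-0.003,0.009],"gripper":-0.2}
    - {"translation":[-2,10,68],"delta_rot":[0,-0.003,0.009],"gripper":-0.2}
    - {"translation":[-2,10,68],"delta_rot":[0,-0.003,0.009],"gripper":-0.2}
    - {"translation":[-2,10,68],"delta_rot":[0,-0.003,0.009],"gripper":-0.2}

```text
clock: 14.05
eef_pos: [0.4872, -0.194, 0.1011]
orientation: [[0.993, -0.121, 0.003], [-0.121, -0.993, -0.001], [0.003, 0.001, -1.0]]
force: [-0.8, 0.5, -5.5]
grip_width: 0.0571
grip_force: 46.3
```

Emit:
jog_arm:
  targets:
    - {"translation":[-1.5,-1,8],"delta_rot":[0,0,0],"gripper":-0.2}
    - {"translation":[-1.5,-1,15],"delta_rot":[0,0,0],"gripper":-0.2}
    - {"translation":[-1.5,-1,21],"delta_rot":[0,0,0],"gripper":-0.2}
    - {"translation":[-1.5,-1,26],"delta_rot":[0,0,0],"gripper":-0.2}
    - {"translation":[-1.5,-1,30],"delta_rot":[0,0,0],"gripper":-0.2}
    - {"translation":[-1.5,-1,30],"delta_rot":[0,0,0],"gripper":-0.2}

```text
clock: 14.65
eef_pos: [0.4848, -0.1931, 0.0698]
orientation: [[0.992, -0.123, 0.001], [-0.123, -0.992, 0.0], [0.001, -0.0, -1.0]]
force: [-0.4, 0.3, -3.7]
grip_width: 0.0574
grip_force: 46.5
```

Emit:
jog_arm:
  targets:
    - {"translation":[0,0,4],"delta_rot":[0,0,0],"gripper":-0.2}
    - {"translation":[0,0,8],"delta_rot":[0,0,0],"gripper":-0.2}
    - {"translation":[0,0,11],"delta_rot":[0,0,0],"gripper":-0.2}
    - {"translation":[0,0,13],"delta_rot":[0,0,0],"gripper":-0.2}
    - {"translation":[0,0,13],"delta_rot":[0,0,0],"gripper":-0.2}

```text
clock: 15.15
eef_pos: [0.4857, -0.1936, 0.0573]
orientation: [[0.992, -0.122, 0.003], [-0.122, -0.992, -0.001], [0.003, 0.001, -1.0]]
force: [0.5, -0.4, -5.9]
grip_width: 0.0571
grip_force: 46.4
```

Emit:
jog_arm:
  targets:
    - {"translation":[0,0,1.5],"delta_rot":[0,0,0],"gripper":-0.2}
    - {"translation":[0,0,3],"delta_rot":[0,0,0],"gripper":-0.2}
    - {"translation":[0,0,3.5],"delta_rot":[0,0,0],"gripper":-0.2}
    - {"translation":[0,0,3.5],"delta_rot":[0,0,0],"gripper":-0.2}

```text
clock: 15.55
eef_pos: [0.4856, -0.1936, 0.054]
orientation: [[0.992, -0.123, 0.003], [-0.123, -0.992, -0.001], [0.003, 0.001, -1.0]]
force: [3.0, -0.1, -4.4]
grip_width: 0.0575
grip_force: 46.5
```

Emit:
jog_arm:
  targets:
    - {"translation":[0,0,0.8],"delta_rot":[0,0,0],"gripper":-0.2}
    - {"translation":[0,0,1.5],"delta_rot":[0,0,0],"gripper":-0.2}
    - {"translation":[0,0,1.5],"delta_rot":[0,0,0],"gripper":-0.2}

```text
clock: 15.85
eef_pos: [0.4856, -0.1936, 0.0534]
orientation: [[0.992, -0.122, 0.003], [-0.122, -0.992, -0.001], [0.003, 0.001, -1.0]]
force: [1.0, 0.7, 4.9]
grip_width: 0.0571
grip_force: 47.4
```

Contact came at exactly the predicted seated height. I release and rise.

Emit:
jog_arm:
  targets:
    - {"translation":[0,0,0],"delta_rot":[0,0,0],"gripper":1}
    - {"translation":[0,0,0],"delta_rot":[0,0,0],"gripper":1}
    - {"translation":[0,0,0],"delta_rot":[0,0,0],"gripper":1}
    - {"translation":[0,0,0],"delta_rot":[0,0,0],"gripper":1}
    - {"translation":[0,0,-20],"delta_rot":[0,0,0],"gripper":1}
    - {"translation":[0,0,-55],"delta_rot":[0,0,0],"gripper":1}
    - {"translation":[0,0,-90],"delta_rot":[0,0,0],"gripper":1}
    - {"translation":[0,0,-110],"delta_rot":[0,0,0],"gripper":1}

```text
clock: 16.65
eef_pos: [0.4856, -0.1937, 0.1647]
orientation: [[0.992, -0.122, 0.004], [-0.122, -0.992, -0.002], [0.004, 0.002, -1.0]]
force: [0.1, 0.2, 0.8]
grip_width: 0.0858
grip_force: 0.0
```

Emit:
jog_arm:
  targets:
    - {"translation":[-20,0,0],"delta_rot":[0,0,0],"gripper":-1}
    - {"translation":[-20,0,0],"delta_rot":[0,0,0],"gripper":-1}
    - {"translation":[-20,0,0],"delta_rot":[0,0,0],"gripper":-1}
    - {"translation":[-20,0,0],"delta_rot":[0,0,0],"gripper":-1}
    - {"translation":[-20,0,0],"delta_rot":[0,0,0],"gripper":-1}
    - {"translation":[-20,0,0],"delta_rot":[0,0,0],"gripper":-1}
  squeeze: 40

```text
clock: 17.25
eef_pos: [0.4654, -0.1908, 0.1619]
orientation: [[0.992, -0.122, 0.001], [-0.122, -0.992, -0.0], [0.001, 0.0, -1.0]]
force: [-0.2, 0.3, -0.5]
grip_width: -0.0
grip_force: 0.0
```

```bash
cat > m.py <<'E'
from h import *
import sys
o=st();c=cam("wrist");i=imaging.grab_frame("wrist");t=imaging.grab_frame("top");s=imaging.grab_frame("side")
ct=cam("top");R=np.array(o["orientation"])
for n,im,cc in(("wrist",i,c),("top",t,ct)):
    h=cv2.cvtColor(im,cv2.COLOR_BGR2HSV)
    for nm,lo,hi,z in(("or",(6,170,130),(20,255,255),.086),("gr",(50,100,60),(85,255,255),.081),("lamp",(50,100,60),(85,255,255),.012)):
        N,l,S,q=cv2.connectedComponentsWithStats(cv2.inRange(h,lo,hi))
        for k in range(1,N):
            p=onz(n,*q[k],z,cc)
            if S[k,4]>=3 and np.hypot(p[0]-.4845,p[1]+.193)<.055: print(n,nm,S[k].tolist(),p.round(4)[:2],"dT",(R.T@(p-o["eef_pos"])*1000).round(1))
p=proj("wrist",[.4845,-.193,.06],c).astype(int);y,x=max(p[1]-75,0),max(p[0]-75,0)
cv2.imwrite(f"pics/{sys.argv[1]}.png",np.hstack([cv2.resize(i[y:y+150,x:x+150],(400,400)),cv2.resize(s[110:180,280:350],(400,400),interpolation=cv2.INTER_CUBIC)]))
E
python3 m.py d7
```

```text
{'clock': 17.25, 'qpos': [-35.0624, 26.8199, 103.4756, 0.0397, 49.6415, 61.9427], 'eef_pos': [0.4654, -0.1908, 0.1619], 'orientation': [[0.9925, -0.1224, 0.0012], [-0.1224, -0.9925, -0.0002], [0.0012, 0.0001, -1.0]], 'force': [-0.2159, 0.3109, -0.4938], 'grip_width': -0.0, 'grip_force': 0.0}
wrist or [266, 182, 18, 27, 376] [ 0.4842 -0.1872] dT [18.1 -6.  75.9]
wrist gr [312, 191, 8, 8, 48] [ 0.4791 -0.216 ] dT [16.6 23.2 80.9]
wrist lamp [312, 191, 8, 8, 48] [ 0.4583 -0.2207] dT [ -3.6  30.5 149.9]
```

View pics/d7.png

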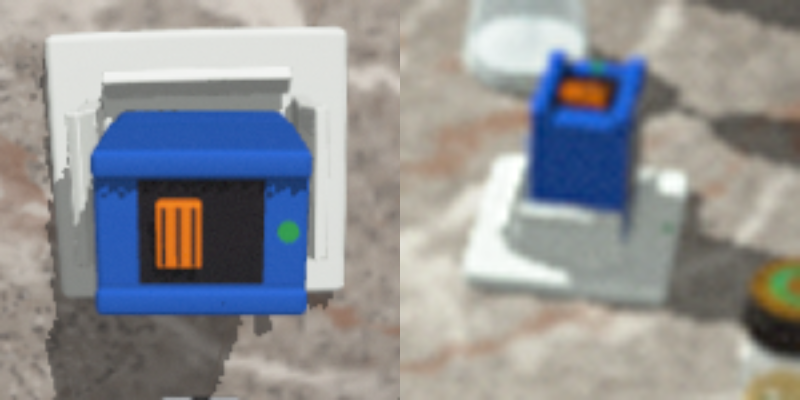

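The picture shows the speaker fully in the dock, grille towards the lamp, button at left (178,235), dot at right (288,232). The shut fingertip now goes over the button.

Emit:
jog_arm:
  targets:
    - {"translation":[17.5,-6,20],"delta_rot":[0,0,0],"gripper":-1}
    - {"translation":[17.5,-6,45],"delta_rot":[0,0,0],"gripper":-1}
    - {"translation":[17.5,-6,60],"delta_rot":[0,0,0],"gripper":-1}
    - {"translation":[17.5,-6,66],"delta_rot":[0,0,0],"gripper":-1}
    - {"translation":[17.5,-6,66],"delta_rot":[0,0,0],"gripper":-1}
    - {"translation":[17.5,-6,66],"delta_rot":[0,0,0],"gripper":-1}

```text
clock: 18.0
eef_pos: [0.4837, -0.1873, 0.0969]
orientation: [[0.992, -0.123, 0.002], [-0.123, -0.992, -0.001], [0.003, 0.001, -1.0]]
force: [-0.7, 0.7, -0.4]
grip_width: -0.0001
grip_force: 0.0
```

```bash
python3 -c "
from h import *
go([.4836,-.1872,.086],tool(-7,0))
i=imaging.grab_frame('wrist');cv2.imwrite('pics/p8.png',cv2.resize(i[200:420,170:390],(600,600)))"
```

```text
{'clock': 18.0, 'qpos': [-33.537, 34.0566, 104.0566, 0.038, 41.7348, 63.4724], 'eef_pos': [0.4837, -0.1873, 0.0969], 'orientation': [[0.9925, -0.1225, 0.0025], [-0.1225, -0.9925, -0.0011], [0.0026, 0.0008, -1.0]], 'force': [-0.7442, 0.7082, -0.3598], 'grip_width': -0.0001, 'grip_force': 0.0}
T [-0.1 -0.1 10.9] rv [ 0.0008 -0.0026 -0.0007]
```

View pics/p8.png

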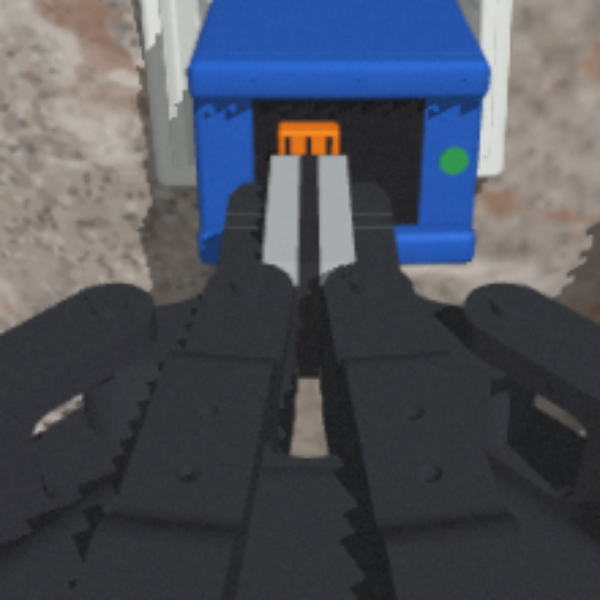

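The fingertips are centred over the button (310,140) inside the channel, with the dot at (453,160). I press step by step.

Emit:
jog_arm:
  targets:
    - {"translation":[0,0,4],"delta_rot":[0,-0.003,0],"gripper":-1}
    - {"translation":[0,0,8],"delta_rot":[0,-0.003,0],"gripper":-1}
    - {"translation":[0,0,11],"delta_rot":[0,-0.003,0],"gripper":-1}
    - {"translation":[0,0,12.5],"delta_rot":[0,-0.003,0],"gripper":-1}
    - {"translation":[0,0,12.5],"delta_rot":[0,-0.003,0],"gripper":-1}

```text
clock: 18.55
eef_pos: [0.4835, -0.1871, 0.084]
orientation: [[0.992, -0.122, -0.001], [-0.122, -0.992, -0.0], [-0.001, 0.0, -1.0]]
force: [-1.2, 0.3, 3.6]
grip_width: -0.0003
grip_force: 2.0
```

Emit:
jog_arm:
  targets:
    - {"translation":[0,0,1],"delta_rot":[0,0,0],"gripper":-1}
    - {"translation":[0,0,2],"delta_rot":[0,0,0],"gripper":-1}
    - {"translation":[0,0,2.5],"delta_rot":[0,0,0],"gripper":-1}
    - {"translation":[0,0,2.5],"delta_rot":[0,0,0],"gripper":-1}

```text
clock: 18.95
eef_pos: [0.4835, -0.1872, 0.0824]
orientation: [[0.992, -0.122, -0.001], [-0.122, -0.992, -0.001], [-0.0, 0.001, -1.0]]
force: [-2.0, 1.6, 11.5]
grip_width: 0.0005
grip_force: 5.4
```

Emit:
jog_arm:
  targets:
    - {"translation":[0,2,-0.2],"delta_rot":[0,0,0],"gripper":-1}
    - {"translation":[0,4,-0.2],"delta_rot":[0,0,0],"gripper":-1}
    - {"translation":[0,6,-0.2],"delta_rot":[0,0,0],"gripper":-1}
    - {"translation":[0,8,-0.2],"delta_rot":[0,0,0],"gripper":-1}
    - {"translation":[0,10,-0.2],"delta_rot":[0,0,0],"gripper":-1}
    - {"translation":[0,12,-0.2],"delta_rot":[0,0,0],"gripper":-1}
    - {"translation":[0,13.5,-0.2],"delta_rot":[0,0,0],"gripper":-1}
    - {"translation":[0,14,-0.2],"delta_rot":[0,0,0],"gripper":-1}

```text
clock: 19.75
eef_pos: [0.4819, -0.2, 0.0826]
orientation: [[0.992, -0.124, -0.0], [-0.124, -0.992, 0.001], [-0.001, -0.001, -1.0]]
force: [1.0, 5.9, 11.7]
grip_width: -0.0002
grip_force: 5.8
```

The side force of 5.9 N shows the end stop is reached. I lift straight off.

Emit:
jog_arm:
  targets:
    - {"translation":[0,0,0],"delta_rot":[0,0,0],"gripper":-1}
    - {"translation":[0,0,-4],"delta_rot":[0,0,0],"gripper":-1}
    - {"translation":[0,0,-12],"delta_rot":[0,0,0],"gripper":-1}
    - {"translation":[0,0,-35],"delta_rot":[0,0,0],"gripper":-1}
    - {"translation":[-10,0,-65],"delta_rot":[0,0,0],"gripper":-1}
    - {"translation":[-20,-12,-80],"delta_rot":[0,0,0],"gripper":-1}
    - {"translation":[-20,-12,-80],"delta_rot":[0,0,0],"gripper":-1}
    - {"translation":[-20,-12,-80],"delta_rot":[0,0,0],"gripper":-1}

```text
clock: 20.55
eef_pos: [0.4634, -0.1868, 0.1616]
orientation: [[0.993, -0.122, -0.001], [-0.122, -0.993, -0.001], [-0.001, 0.001, -1.0]]
force: [-0.4, -0.3, -0.1]
grip_width: 0.0
grip_force: 0.0
```

```bash
python3 m.py d9
```

```text
{'clock': 20.55, 'qpos': [-34.7456, 26.6606, 103.8929, -0.0898, 49.4526, 62.3328], 'eef_pos': [0.4634, -0.1868, 0.1616], 'orientation': [[0.9925, -0.1222, -0.0008], [-0.1222, -0.9925, -0.0009], [-0.0006, 0.001, -1.0]], 'force': [-0.3682, -0.2609, -0.1379], 'grip_width': 0.0, 'grip_force': 0.0}
wrist or [289, 179, 17, 26, 369] [ 0.4827 -0.1987] dT [20.6  9.4 75.6]
wrist gr [317, 188, 9, 7, 47] [ 0.4792 -0.2159] dT [19.3 26.9 80.6]
wrist lamp [317, 188, 9, 7, 47] [ 0.4589 -0.222 ] dT [-1.000e-01  3.540e+01  1.497e+02]
```

View pics/d9.png

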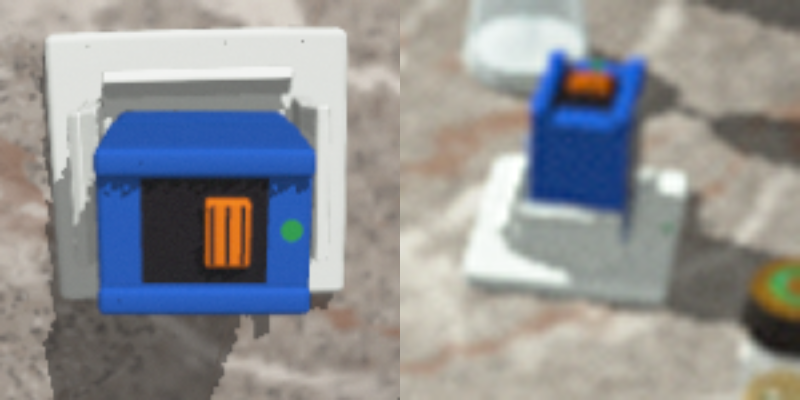

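The button has moved 11.7 mm, leaving 17.5 mm to the dot as expected at the end stop. Its apparent height is unchanged, so it has sprung up, and the speaker is still seated.

```bash
python3 -c "
from workcell import env
print(env.sign_off())"
```

```text
the job is handed in; nothing more can be done
None
```

The job is handed in at about 21 s on the robot's clock: I stood the larger blue speaker upright and let go, then seated it in the dock with its grille to the green lamp, and slid its button to the end stop by the green dot; the last picture shows it flush there. The arm touched none of the other objects.

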